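# Take down the stack of jig risers into their nests

## Robot

A 7-joint arm with a two-finger parallel gripper is mounted at the origin on the work surface. World frame = base frame: x ahead of the robot, y to its left, z up, the work surface at z = 0. Lengths are in m, angles in rad, forces in N, time in s.
With the tool pointing down it reaches from about 0.35 to 0.9 m from the base axis. Payload 8.1 kg.
Tool frame: the origin (TCP) lies midway between the tips of the shut fingers; the grasp point (between the pads) lies 19 mm behind it; z points along the fingers, x is the direction in which the jaws open and shut, and the axes are right-handed (so a half turn about z gives the same grasp; the last joint's range is limited). The gripper opens to 92 mm and grips with 3 to 60 N. Pads are 19 mm wide; open, the fingers measure 130 mm over their backs; the gripper's body (75 mm by 190 mm) begins 47 mm behind the grasp point.
Start: joints at [-1.337, 0.434, 0.025, 1.573, -0.012, 1.134, -0.075], TCP at [0.207, 0.59, 0.227] pointing down, gripper open.
Joint ranges: [-2.62, 2.62], [-0.44, 2.09], [-1.27, 1.32], [0.08, 2.57], [-1.32, 4.46], [0.12, 2], [-2.74, 2.74]. Speed limits (rad/s): [2.22, 2.22, 3.01, 3.01, 3.14, 3.14, 3.14].

## Interface

Orientations are given as a rotation vector (axis times angle).
In Python, from cell import arm gives the robot as it stands.
- The arm moves only by the tool jog_arm, never from a script. Its argument "commands" is a list of rows, each an object with "translation": the shift along the tool's x, y, z in mm, a list of three; "turn": the turn, a rotation vector about the tool's x, y, z in rad, a list of three. A call has 1 to 12 rows; each row is the pose to reach, as a shift and turn from the pose commanded when the call began, along the tool's axes at that moment; what a row does not reach only later rows make up. A row lasts 1/12 s, in which the tool goes at most 41.7 mm and 7.16 degrees, less where a joint would pass 70% of its speed; a pose out of reach is approached as far as the arm can. A call with a gripper value outside its range is refused whole. "claw" is the closure, from -1 (fully open) to 1 (shut), so that 0 is half open, set as the call begins (left out, the last holds). The fingers move at their own pace and stop on an object; "grip_force" is the grip in N (left out, the last holds). Time passes only in rows, so rows that repeat a pose let the fingers close. It gives the time, the measured TCP pose, the force and the opening at its end, in the units of the state.
- arm.observe(): the state, without advancing time (a new reading comes with each control period).
- arm.get_image(name): name is "side" or "top"; returns the picture (480x640x3 uint8, blue, green, red); there is no depth.
- arm.camera_info(name): a dict with "vertical_fov" (degrees; the focal length in pixels is half the picture's height over the tangent of half this angle, whatever the lens; pixels are square), "cx", "cy" (the principal point, pixels), "distortion" ([k1, k2, p1, p2, k3] as OpenCV has them; the pictures are not rectified), "eye" and "rotation" of the camera in the world. Camera axes: x right, y up, looking along -z (the intrinsics and any distortion apply to the point x, -y, -z); pixel columns grow to the right and rows downward; lengths in m; the calibration is good to about 2 mm. A picture is of the moment at which its call begins. camera_info takes no time and is no camera call.
- arm.sign_off(): hands the job in, once; it reports no verdict.
Trained networks look in the newest picture that a camera, given by its name, has taken for a name from the list of things; names that differ only in an ending like _2 or _b are one class to them, and where a whole thing is asked for, a point or a joint stands for the part that bears it (a point fixed in the world has none). Each returns a list of dicts, best first, with "confidence" (0 to 1); they miss things now and then, are a little off and sometimes report something else, mostly with a low value. They report only what shows in the picture. A call takes as long as a camera call. They do not tell look-alikes from the thing itself.
- arm.trace(camera, query): "region" (480x640 bool, what is visible of it) and "box" ([left, top, width, height] in pixels, round what is visible of it).
- arm.landmark_of(camera, query): "at" ([column, row] in pixels: a listed point, or the origin of a listed thing).
The state is a dict: "clock": time; "joints": joint angles; "dq": joint speeds; "joint_efforts": joint torques, N m; "position": TCP position; "ee_rot": TCP orientation; "force": force on the tool from outside, world axes, zero at the start; "ft_torque": the same for the moment, N m; "width": opening from 0.0 (shut) to 1.0 (fully open).
Only numpy, scipy, OpenCV 4.12 (cv2) and the standard library are available. Lean on these libraries where they do the work, as an engineer would, in place of code of your own. Each camera call takes 0.05 s, during which the arm holds its last target. There are 200 camera calls.

## Task

The four metal jig risers stand stacked on the welding table. Take the stack apart from the top, one piece at a time, and set each piece down (not dropped, never tipped over) in the blue-rimmed nest of its own shape and size, flat on the nest's floor inside the rim, the square block and the long bar in line with their nests' sides. Leave the small round tin and the steel collar standing among them where they are.

Things in the scene. Friction and masses are not known exactly. Their poses are not given: they have to be found in the camera images.
- pin: Small round steel spacer, upright cylinder 24 mm diameter, 44 mm tall, 0.15 kg; top of the stack. Origin: centre of its underside; z up along its axis.
- block: Square blackened-steel block 36 x 36 mm, 42 mm tall, about 0.42 kg; third from the bottom, under the spacer. Origin: centre of its underside; x and y along its sides, z up.
- disc: Large round aluminium riser, upright cylinder 52 mm diameter, 40 mm tall, about 0.23 kg; second from the bottom, standing on the bar. Origin: centre of its underside; z up along its axis.
- bar: Long aluminium bar block 100 mm (x) by 56 mm (y), 40 mm tall, about 0.6 kg; the bottom of the stack, standing on the table. Origin: centre of its underside; z up. The four pieces are stacked loosely, centred within 3 mm of one another, each at its own yaw.
- nest_pin: Smallest nest, round, for the small spacer: blue rim 48 mm outside and 40 mm inside diameter. Fixed to the table. Origin: centre of its underside, on the table. Pocket floor 5 mm above the table, rim top 10 mm above the table, rim wall 4 mm thick; z up.
- nest_block: Square nest for the square block: blue rim 60 x 60 mm outside, 52 x 52 mm inside, sides along its x and y. Fixed to the table. Origin: centre of its underside, on the table. Pocket floor 5 mm above the table, rim top 10 mm above the table, rim wall 4 mm thick; z up.
- nest_disc: Large round nest for the large round riser: blue rim 76 mm outside and 68 mm inside diameter. Fixed to the table. Origin: centre of its underside, on the table. Pocket floor 5 mm above the table, rim top 10 mm above the table, rim wall 4 mm thick; z up.
- nest_bar: Long nest for the bar: blue rim 124 mm (x) by 80 mm (y) outside, 116 x 72 mm inside; its long side runs along its x. Fixed to the table. Origin: centre of its underside, on the table. Pocket floor 5 mm above the table, rim top 10 mm above the table, rim wall 4 mm thick; z up.
- tin: Bystander: closed pale grey round tin, upright, 48 mm diameter, 45 mm tall, loose on the table. Not to be moved. Origin: centre of its underside.
- collar: Bystander: flat steel collar (ring) 54 mm outside diameter, 32 mm bore, 22 mm tall, loose on the table. Not to be moved. Origin: centre of its underside.
Things that resemble listed ones, but are neither listed nor needed, are in the scene too. Leave any purple or turquoise look-alike of the disc alone. What is shaped like the bar but brown or pink is not meant.

How it is judged:
On the way, in this order (a step that is already met when the one before it is completed fails the run):
1. the small round spacer rests in its own nest (horizontal distance between pin and nest_pin below 0.013 m and z of pin in the frame of nest_pin between 0.003 and 0.0075 m and angle between pin's own z axis and vertical below 0.08 rad and linear speed of pin below 0.02 m/s), for 0.2 s.
2. the square block rests in its own nest (horizontal distance between block and nest_block below 0.013 m and z of block in the frame of nest_block between 0.003 and 0.0075 m and angle between block's own z axis and vertical below 0.08 rad and linear speed of block below 0.02 m/s and (angle between the x axis of block and the x axis of nest_block, either way round below 0.25 rad or angle between the x axis of block and the y axis of nest_block, either way round below 0.25 rad)), for 0.2 s.
3. the large round riser rests in its own nest (horizontal distance between disc and nest_disc below 0.013 m and z of disc in the frame of nest_disc between 0.003 and 0.0075 m and angle between disc's own z axis and vertical below 0.08 rad and linear speed of disc below 0.02 m/s), for 0.2 s.
4. the long bar block rests in its own nest (horizontal distance between bar and nest_bar below 0.013 m and z of bar in the frame of nest_bar between 0.003 and 0.0075 m and angle between bar's own z axis and vertical below 0.08 rad and linear speed of bar below 0.02 m/s and angle between the x axis of bar and the x axis of nest_bar, either way round below 0.25 rad), for 0.2 s.
At the end, for the whole second after the job is handed in: Each piece at rest, upright (0.08 rad) on the floor (2.5 mm) of its own nest, centre within 13 mm of the nest's; bar and square block within 0.25 rad of their nests' sides, any matching way round; tin and collar within 30 mm of where they stood (all of step 1 and all of step 2 and all of step 3 and all of step 4 and distance of each of tin, collar from where it was at the start of the episode below 0.03 m); the robot touches nothing.
It fails at once if a piece is tipped over (more than 0.6 rad) (angle between any of pin, block, disc, bar's own z axis and vertical above 0.6 rad).
It fails at once if a piece is dropped (falls freely at over 1 m/s, about 5 cm) ((linear speed of pin above 1 m/s and contact force between the fingers and pin below 0.05 N) or (linear speed of block above 1 m/s and contact force between the fingers and block below 0.05 N) or (linear speed of disc above 1 m/s and contact force between the fingers and disc below 0.05 N) or (linear speed of bar above 1 m/s and contact force between the fingers and bar below 0.05 N)).
It fails at once if the tin or the collar is shoved away (30 mm) (distance of any of tin, collar from where it was at the start of the episode above 0.03 m).
It also fails if it takes over 122 s, if anything falls off the work surface, if the arm or the gripper's body presses on something with over 40 N, if the wrist force passes 120 N, or if a joint passes its speed limit or range.

## Working session

There is one attempt and no reset: what is moved stays moved. The work goes in short steps, Python scripts to look and compute and a tool call to move; the robot and the scene stay as the last step left them, time stands still between calls to the robot, and variables do not carry over. Pictures are saved under pics/ and viewed, about 12 in all and at most 16, crops included, and the job is handed in when it is done.

Besides the shell and the picture viewer there is one more tool, called after "Emit:" as name(argument=value, ...) on one line, values as JSON. jog_arm: Moves the arm, as the interface text tells. Its arguments: {"type":"object","properties":{"commands":{"type":"array","items":{"type":"object","properties":{"translation":{"type":"array","items":{"type":"number"}},"turn":{"type":"array","items":{"type":"number"}}}}},"claw":{"type":"number"},"grip_force":{"type":"number"}},"required":["commands"]}

```bash
mkdir -p pics; cat > h.py <<'E'
import numpy as np, cv2
from cell import arm
from scipy.spatial.transform import Rotation as R
def cam(n):
    c=arm.camera_info(n); f=240/np.tan(np.radians(c["vertical_fov"])/2)
    K=np.array([[f,0,c["cx"]],[0,f,c["cy"]],[0,0,1.]]); Rm=np.array(c["rotation"])
    if Rm.shape!=(3,3): Rm=R.from_rotvec(Rm).as_matrix()
    return K,np.array(c["distortion"],float),np.array(c["eye"],float),Rm
def toz(n,px,z):
    K,d,e,Rm=cam(n)
    p=cv2.undistortPoints(np.array(px,float).reshape(-1,1,2),K,d).reshape(-1,2)
    r=np.c_[p[:,0],-p[:,1],-np.ones(len(p))]@Rm.T
    return e+r*((z-e[2])/r[:,2])[:,None]
def proj(n,P):
    K,d,e,Rm=cam(n); q=(np.atleast_2d(P)-e)@Rm; q=q*[1,-1,-1]
    return cv2.projectPoints(q,np.zeros(3),np.zeros(3),K,d)[0].reshape(-1,2)
E
python3 - <<'E'
from h import *
for n in("top","side"):
    cv2.imwrite(f"pics/{n}0.png",arm.get_image(n)); print(n,arm.camera_info(n))
s=arm.observe();print(s)
for n in("top","side"):
  for q in "pin block disc bar nest_pin nest_block nest_disc nest_bar tin collar".split():
    for r in arm.trace(n,q)[:4]:
        m=r["region"]; ys,xs=np.nonzero(m)
        print(n,q,round(r["confidence"],2),r["box"],m.sum(),(round(xs.mean(),1),round(ys.mean(),1)) if m.sum() else None)
print(arm.observe()["clock"])
E
```

```text
top {'vertical_fov': 42.02049490700111, 'cx': 329.08033385053074, 'cy': 234.06838326800624, 'distortion': array([-0.0163185,  0.       ,  0.       ,  0.       ,  0.       ]), 'eye': array([ 0.46355438, -0.00814689,  1.34419847]), 'rotation': array([ 0.10423904, -0.1011465 , -1.5423544 ])}
side {'vertical_fov': 57.008387463219805, 'cx': 312.5988379258178, 'cy': 231.5074326856862, 'distortion': array([-0.03899191,  0.        ,  0.        ,  0.        ,  0.        ]), 'eye': array([0.42799505, 0.67062202, 0.83775098]), 'rotation': array([ 0.11429703, -1.05210307, -2.68944665])}
{'clock': 0.1, 'joints': array([-1.336581  ,  0.43515235,  0.02493046,  1.57399533, -0.01160049,
        1.13401667, -0.07509194]), 'dq': array([-0.00045423, -0.00068723, -0.00184797, -0.00275071, -0.00031828,
       -0.00055178,  0.00046239]), 'joint_efforts': array([ 3.37850463e-03, -6.69118023e+01,  9.88117866e-01, -3.15147507e+01,
       -6.04830589e-02,  3.73361260e-02,  4.45786623e-05]), 'position': array([0.20642552, 0.58943715, 0.22602772]), 'ee_rot': array([ 2.56163101e+00,  1.81711505e+00, -1.72119393e-
[... 2202 characters left out ...]
t_pin 0.28 [294.7, 187.7, 46.5, 29.5] 1041 (np.float64(319.4), np.float64(202.9))
side nest_block 0.91 [329.9, 351.1, 34.0, 38.3] 909 (np.float64(345.5), np.float64(367.5))
side nest_disc 0.88 [375.2, 177.2, 29.1, 14.4] 440 (np.float64(387.3), np.float64(185.5))
side nest_disc 0.35 [251.0, 267.7, 21.5, 26.4] 356 (np.float64(260.9), np.float64(282.8))
side nest_bar 0.83 [291.7, 186.5, 49.5, 31.5] 1015 (np.float64(318.7), np.float64(202.6))
side tin 0.88 [376.9, 206.8, 17.6, 29.5] 398 (np.float64(388.8), np.float64(221.5))
side tin 0.7 [359.6, 306.6, 22.0, 22.7] 438 (np.float64(368.8), np.float64(320.1))
side collar 0.97 [357.3, 308.5, 24.2, 24.3] 456 (np.float64(369.2), np.float64(320.6))
1.1
```

View pics/top0.png

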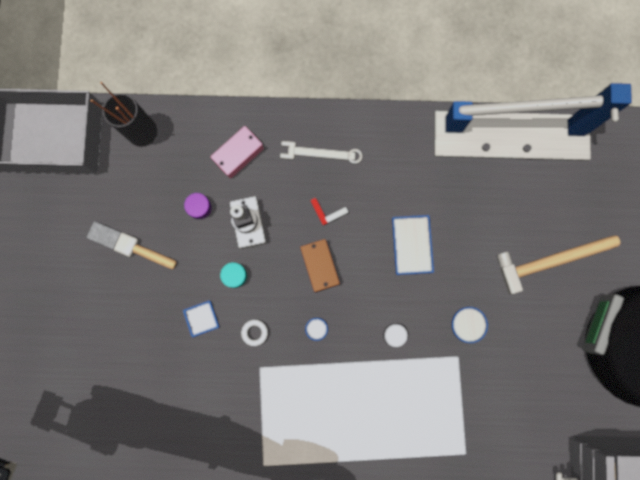

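View pics/side0.png

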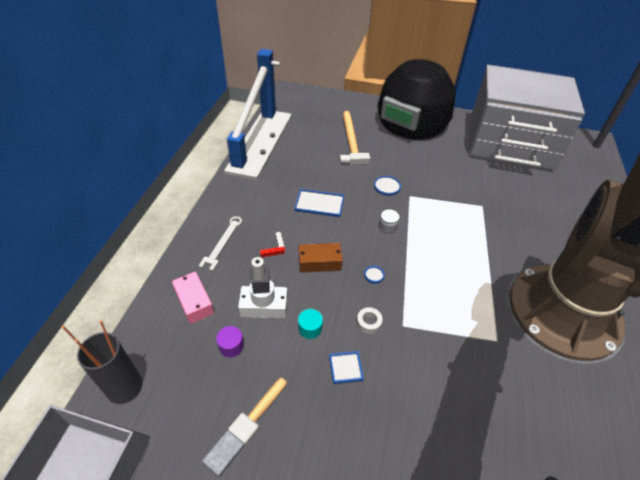

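```bash
python3 - <<'E'
from h import *
t=cv2.imread("pics/top0.png"); s=cv2.imread("pics/side0.png")
a=cv2.resize(t[185:260,215:285],None,fx=5.7,fy=8*.7125,interpolation=cv2.INTER_CUBIC)
b=cv2.resize(s[250:325,230:300],(a.shape[1],a.shape[0]),interpolation=cv2.INTER_CUBIC)
cv2.imwrite("pics/stack0.png",np.hstack([a,b]))
boxes={"nest_pin":(300,310,34,38),"nest_block":(180,297,42,42),"nest_disc":(448,303,44,44),"nest_bar":(388,210,50,70)}
sb={"nest_pin":(360,262,28,24),"nest_block":(325,346,42,42),"nest_disc":(370,174,36,24),"nest_bar":(290,185,60,34)}
for n,im,bx in(("top",t,boxes),("side",s,sb)):
  for k,(x,y,w,h) in bx.items():
    c=im[y:y+h,x:x+w].astype(int); m=((c[...,0]-c[...,2])>35)
    ys,xs=np.nonzero(m); P=toz(n,np.c_[xs+x,ys+y],0.008)[:,:2]
    hull=cv2.convexHull((P*1000).astype(np.float32))
    r=cv2.minAreaRect(hull); M=cv2.moments(hull)
    print(n,k,m.sum(),"rect c",np.round(r[0],1),np.round(r[1],1),round(r[2],1),"hull c",round(M['m10']/M['m00'],1),round(M['m01']/M['m00'],1))
print("tin",toz("top",[(395,335)],.04),"collar",toz("top",[(254.5,333)],.02))
print("pin top?",toz("top",[(238,210)],.166),toz("side",[(258,262)],.166))
# bar outlines by white threshold
for n,im,(x,y,w,h),z in(("top",t,(225,192,45,60),.04),("side",s,(235,280,58,42),.04)):
    g=im[y:y+h,x:x+w].min(2); m=(g>120); ys,xs=np.nonzero(m)
    print(n,m.sum())
E
```

```text
top nest_pin 126 rect c [436.7  19.2] [46.1 46.6] 1.5 hull c 436.9 19.1
top nest_block 276 rect c [452.7 264.5] [62.8 63.4] 21.6 hull c 452.6 264.6
top nest_disc 197 rect c [ 454.5 -305.6] [73.5 74.7] 1.4 hull c 454.4 -305.5
top nest_bar 389 rect c [ 622.3 -183.2] [126.5  82.7] 4.8 hull c 622.3 -183.2
side nest_pin 146 rect c [437.5  20.9] [47.3 53.8] 10.6 hull c 437.7 20.7
side nest_block 360 rect c [452.7 265.8] [62.8 65.8] 21.6 hull c 452.8 265.8
side nest_disc 167 rect c [ 455.9 -304. ] [82.8 78.4] 67.3 hull c 455.1 -303.4
side nest_bar 350 rect c [ 623.2 -180.3] [127.7  91.9] 5.0 hull c 623.1 -180.6
tin [[ 0.42928439 -0.14469168  0.04      ]] collar [[0.42522117 0.14751514 0.02      ]]
pin top? [[0.66089984 0.17154361 0.166     ]] [[0.65762313 0.17772363 0.166     ]]
top 1100
side 1426
```

View pics/stack0.png

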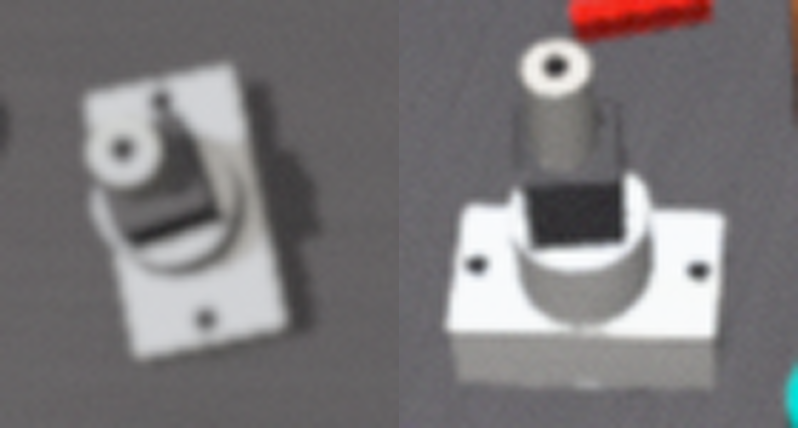

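```bash
python3 - <<'E'
from h import *
def T(p): return np.array(p)/5.7+[215-.4,185-.4]
def S(p): return (np.array(p)-[399,0])/5.7+[230-.4,250-.4]
print("pin",toz("top",T([(123,148)]),.166),toz("side",S([(555,66)]),.166))
for n,c in(("top",T([(83,93),(235,63),(285,328),(133,357)])),("side",S([(465,205),(724,212),(716,338),(447,330)]))):
    P=toz(n,c,.04)[:,:2]*1000; r=cv2.minAreaRect(P.astype(np.float32)); print(n,"bar",P.mean(0).round(1),r)
    e=[(P[(i+1)%4]-P[i]) for i in range(4)]; print([ (round(np.hypot(*v),1),round(np.degrees(np.arctan2(v[1],v[0])),1)) for v in e])
for n,c,z in(("top",T([(138,246),(218,219)]),.08),("side",S([(535,247),(622,240)]),.08),("side",S([(525,185),(623,183)]),.122)):
    P=toz(n,c,z)[:,:2]*1000; v=P[1]-P[0]; print(n,"block edge",P.round(1),np.hypot(*v),np.degrees(np.arctan2(v[1],v[0])))
print("disc proj chk",proj("top",[[.66,.17,.08]]),proj("side",[[.66,.17,.08]]))
s=arm.observe(); print(R.from_rotvec(s["ee_rot"]).as_matrix().round(4), s["position"])
E
```

```text
pin [[0.65971564 0.1749775  0.166     ]] [[0.66023698 0.17635288 0.166     ]]
top bar [658.2 170.9] ((658.0223388671875, 171.06796264648438), (101.38688659667969, 57.546260833740234), 12.859749794006348)
[(np.float64(57.5), np.float64(-77.1)), (np.float64(101.4), np.float64(-167.1)), (np.float64(56.9), np.float64(102.4)), (np.float64(100.9), np.float64(13.2))]
side bar [658.1 173.3] ((658.1554565429688, 173.4022979736328), (100.37249755859375, 56.97064208984375), 13.990416526794434)
[(np.float64(100.0), np.float64(-166.0)), (np.float64(57.0), np.float64(104.3)), (np.float64(99.9), np.float64(13.8)), (np.float64(56.7), np.float64(-75.5))]
top block edge [[638.6 181.3]
 [649.1 153.1]] 30.17973295814031 -69.58631117342215
side block edge [[668.3 194.1]
 [639.1 182.6]] 31.429673956816146 -158.53894386723823
side block edge [[667.4 196.9]
 [634.8 186.7]] 34.09297215092576 -162.66280172618104
disc proj chk [[244.80728311 217.54878849]] [[261.19528642 284.67193915]]
[[ 0.3306  0.9438 -0.    ]
 [ 0.9438 -0.3306  0.    ]
 [ 0.     -0.     -1.    ]] [0.20656019 0.58988579 0.22674764]
```

Emit:
jog_arm(commands=[{"translation": [-240, 563, 0], "turn": [0, 0, 0.92]}, {"translation": [-240, 563, 0], "turn": [0, 0, 0.92]}, {"translation": [-240, 563, 0], "turn": [0, 0, 0.92]}, {"translation": [-240, 563, 0], "turn": [0, 0, 0.92]}, {"translation": [-240, 563, 0], "turn": [0, 0, 0.92]}, {"translation": [-240, 563, 0], "turn": [0, 0, 0.92]}, {"translation": [-240, 563, 0], "turn": [0, 0, 0.92]}, {"translation": [-240, 563, 0], "turn": [0, 0, 0.92]}, {"translation": [-240, 563, 0], "turn": [0, 0, 0.92]}, {"translation": [-240, 563, 0], "turn": [0, 0, 0.92]}, {"translation": [-240, 563, 0], "turn": [0, 0, 0.92]}, {"translation": [-240, 563, 0], "turn": [0, 0, 0.92]}], claw=-1, grip_force=30)

```text
clock: 2.1
position: [0.5771, 0.2514, 0.2269]
ee_rot: [-3.103, -0.492, -0.001]
force: [0.8, 1.0, 0.7]
width: 0.997
```

```bash
cat >> h.py <<'E'
def go(x,y,z,yaw,ref=None):
    "print tool-frame shift (mm) and z turn (rad) to TCP target (mm, deg)"
    s=arm.observe(); M=R.from_rotvec(s["ee_rot"]).as_matrix(); p=s["position"]*1000
    d=np.array([x,y,z])-p; c,si=np.cos(np.radians(yaw)),np.sin(np.radians(yaw))
    G=np.array([[c,si,0],[si,-c,0],[0,0,-1]])
    w=R.from_matrix(M.T@G).as_rotvec()
    print("t %.2f pos"%s["clock"],p.round(1),"yaw %.1f"%np.degrees(np.arctan2(M[1,0],M[0,0])),"w %.1f"%(s["width"]*92),"F",s["force"].round(1),"j",s["joints"].round(2))
    print("  shift",(M.T@d).round(1),"turn",w.round(3))
E
python3 -c "
from h import *
go(660,175.5,226,18)"
```

```text
t 2.10 pos [577.1 251.4 226.9] yaw 18.0 w 91.7 F [0.8 1.  0.7] j [-0.73  0.45  0.35  1.58 -0.17  1.14 -0.03]
  shift [55.4 97.8  0.9] turn [-0. -0.  0.]
```

Emit:
jog_arm(commands=[{"translation": [55, 98, 0]}, {"translation": [55, 98, 0]}, {"translation": [55, 98, 0]}, {"translation": [55, 98, 0]}, {"translation": [55, 98, 0]}])

```text
schema error: expected keys translation, turn
```

```bash
python3 - <<'E'
from h import *
go(660,175.5,132,18)
t=arm.get_image("top"); s=arm.get_image("side")
a=cv2.resize(t[170:250,200:290],None,fx=4.4,fy=4.4,interpolation=cv2.INTER_CUBIC)
b=cv2.resize(s[215:325,210:290],None,fx=3.2,fy=3.2,interpolation=cv2.INTER_CUBIC)
cv2.imwrite("pics/p1.png",np.hstack([a,b]))
E
```

```text
t 2.10 pos [577.1 251.4 226.9] yaw 18.0 w 91.7 F [0.8 1.  0.7] j [-0.73  0.45  0.35  1.58 -0.17  1.14 -0.03]
  shift [55.4 97.8 94.9] turn [-0. -0.  0.]
```

View pics/p1.png

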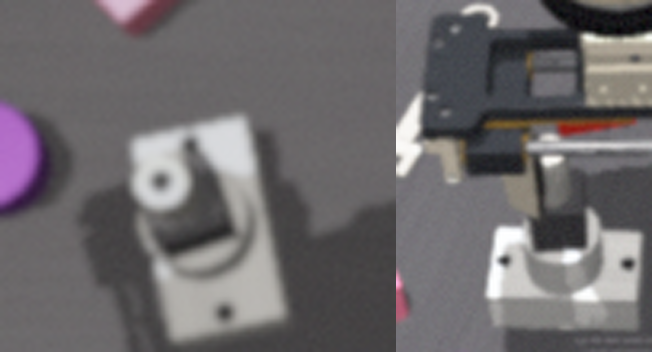

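The jog was refused for a missing "turn", so the arm has not moved yet. The picture shows the stack undisturbed, with the gripper behind and above it.

Emit:
jog_arm(commands=[{"translation": [55, 98, 0], "turn": [0, 0, 0]}, {"translation": [55, 98, 0], "turn": [0, 0, 0]}, {"translation": [55, 98, 0], "turn": [0, 0, 0]}, {"translation": [55, 98, 0], "turn": [0, 0, 0]}, {"translation": [55, 98, 0], "turn": [0, 0, 0]}])

```text
clock: 2.62
position: [0.6594, 0.1743, 0.2264]
ee_rot: [3.103, 0.485, -0.0]
force: [0.6, 1.3, 0.4]
width: 0.997
```

```bash
python3 - <<'E'
from h import *
go(660,175.5,132,18)
t=arm.get_image("top"); s=arm.get_image("side")
a=cv2.resize(t[170:250,200:290],None,fx=4.4,fy=4.4,interpolation=cv2.INTER_CUBIC)
b=cv2.resize(s[215:325,210:290],None,fx=3.2,fy=3.2,interpolation=cv2.INTER_CUBIC)
cv2.imwrite("pics/p2.png",np.hstack([a,b]))
print(proj("side",[[.66,.1755,.166]])-[210,215])
E
```

```text
t 2.62 pos [659.4 174.3 226.4] yaw 17.8 w 91.8 F [0.6 1.3 0.4] j [-0.56  0.54  0.37  1.44 -0.2   1.2   0.14]
  shift [ 0.9 -1.1 94.4] turn [ 0.001  0.    -0.004]
[[47.23367838 45.87515879]]
```

View pics/p2.png

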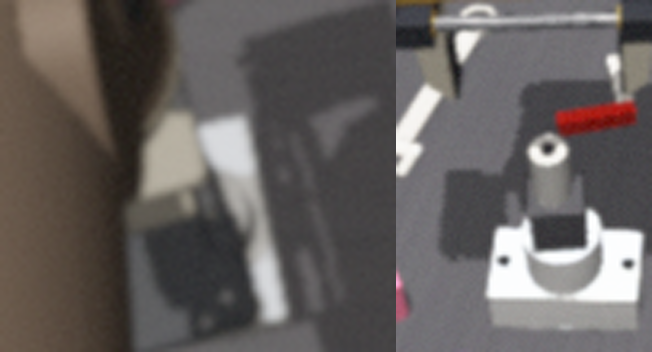

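The fingers straddle the pin symmetrically, which sits at about (548,150) in the crop. I'll descend now.

Emit:
jog_arm(commands=[{"translation": [1, -1, 25], "turn": [0, 0, 0]}, {"translation": [1, -1, 55], "turn": [0, 0, 0]}, {"translation": [1, -1, 80], "turn": [0, 0, 0]}, {"translation": [1, -1, 94], "turn": [0, 0, 0]}, {"translation": [1, -1, 94], "turn": [0, 0, 0]}, {"translation": [1, -1, 94], "turn": [0, 0, 0]}])

```text
clock: 3.22
position: [0.658, 0.1795, 0.1326]
ee_rot: [-3.102, -0.494, 0.002]
force: [-0.0, 0.1, 0.8]
width: 1.002
```

Emit:
jog_arm(commands=[{"translation": [0, 0, 0], "turn": [0, 0, 0]}, {"translation": [0, 0, 0], "turn": [0, 0, 0]}, {"translation": [0, 0, 0], "turn": [0, 0, 0]}, {"translation": [0, 0, 0], "turn": [0, 0, 0]}, {"translation": [0, 0, 0], "turn": [0, 0, 0]}, {"translation": [0, 0, 0], "turn": [0, 0, 0]}, {"translation": [0, 0, 0], "turn": [0, 0, 0]}, {"translation": [0, 0, 0], "turn": [0, 0, 0]}], claw=1, grip_force=20)

```text
clock: 3.88
position: [0.6591, 0.1778, 0.1328]
ee_rot: [-3.103, -0.491, -0.0]
force: [-0.5, 0.3, 0.2]
width: 0.468
```

```bash
python3 - <<'E'
from h import *
go(437,20,170,18)
E
```

```text
t 3.88 pos [659.1 177.8 132.8] yaw 18.0 w 43.0 F [-0.5  0.3  0.2] j [-0.55  0.62  0.34  1.54 -0.23  1.02  0.16]
  shift [-259.9   81.5  -37.2] turn [-0. -0. -0.]
```

Emit:
jog_arm(commands=[{"translation": [0, 0, 0], "turn": [0, 0, 0]}, {"translation": [0, 0, 0], "turn": [0, 0, 0]}, {"translation": [0, 0, 0], "turn": [0, 0, 0]}, {"translation": [0, 0, 0], "turn": [0, 0, 0]}, {"translation": [0, 0, 0], "turn": [0, 0, 0]}])

```text
clock: 4.3
position: [0.659, 0.1778, 0.1327]
ee_rot: [3.103, 0.491, -0.0]
force: [-0.7, 0.3, 0.2]
width: 0.254
```

```bash
python3 - <<'E'
from h import *
go(437,20,170,18)
E
```

```text
t 4.30 pos [659.  177.8 132.7] yaw 18.0 w 23.4 F [-0.7  0.3  0.2] j [-0.55  0.62  0.34  1.54 -0.23  1.02  0.16]
  shift [-259.9   81.6  -37.3] turn [-0.  0. -0.]
```

Emit:
jog_arm(commands=[{"translation": [0, 0, -8], "turn": [0, 0, 0]}, {"translation": [0, 0, -20], "turn": [0, 0, 0]}, {"translation": [-10, 3, -32], "turn": [0, 0, 0]}, {"translation": [-35, 11, -35], "turn": [0, 0, 0]}, {"translation": [-65, 20, -35], "turn": [0, 0, 0]}, {"translation": [-95, 30, -35], "turn": [0, 0, 0]}, {"translation": [-125, 39, -35], "turn": [0, 0, 0]}, {"translation": [-155, 48, -35], "turn": [0, 0, 0]}, {"translation": [-185, 58, -30], "turn": [0, 0, 0]}, {"translation": [-215, 67, -20], "turn": [0, 0, 0]}, {"translation": [-240, 75, -5], "turn": [0, 0, 0]}, {"translation": [-255, 80, 10], "turn": [0, 0, 0]}])

```text
clock: 5.3
position: [0.4395, 0.0215, 0.1236]
ee_rot: [-3.103, -0.489, -0.002]
force: [-0.3, -0.5, -1.6]
width: 0.256
```

Emit:
jog_arm(commands=[{"translation": [-5, 1, 15], "turn": [0, 0, 0]}, {"translation": [-5, 1, 35], "turn": [0, 0, 0]}, {"translation": [-5, 1, 50], "turn": [0, 0, 0]}, {"translation": [-5, 1, 60], "turn": [0, 0, 0]}, {"translation": [-5, 1, 60], "turn": [0, 0, 0]}, {"translation": [-5, 1, 60], "turn": [0, 0, 0]}])

```text
clock: 5.8
position: [0.4372, 0.0204, 0.0633]
ee_rot: [-3.103, -0.491, -0.001]
force: [-0.4, -0.0, -0.7]
width: 0.258
```

```bash
python3 - <<'E'
from h import *
go(436.5,21.5,16,18)
t=arm.get_image("top"); s=arm.get_image("side")
a=cv2.resize(t[280:360,270:350],None,fx=4,fy=4,interpolation=cv2.INTER_CUBIC)
b=cv2.resize(s[200:300,330:430],None,fx=3.2,fy=3.2,interpolation=cv2.INTER_CUBIC)
cv2.imwrite("pics/p3.png",np.hstack([a,b]))
E
```

```text
t 5.80 pos [437.2  20.4  63.3] yaw 18.0 w 23.7 F [-0.4 -0.  -0.7] j [-0.43  0.38  0.33  2.22 -0.22  0.58  0.38]
  shift [-0.4 -1.2 47.3] turn [-0.    -0.    -0.001]
```

View pics/p3.png

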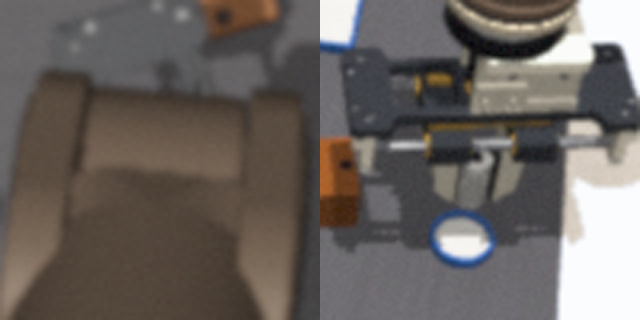

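The pin hangs upright between the pads above the nest, whose centre is at about (463,238) in the crop. Lowering it gently.

Emit:
jog_arm(commands=[{"translation": [0, -1, 12], "turn": [0, 0, 0]}, {"translation": [0, -1, 25], "turn": [0, 0, 0]}, {"translation": [0, -1, 35], "turn": [0, 0, 0]}, {"translation": [0, -1, 41], "turn": [0, 0, 0]}, {"translation": [0, -1, 44], "turn": [0, 0, 0]}, {"translation": [0, -1, 45], "turn": [0, 0, 0]}, {"translation": [0, -1, 46], "turn": [0, 0, 0]}, {"translation": [0, -1, 47], "turn": [0, 0, 0]}, {"translation": [0, -1, 47], "turn": [0, 0, 0]}, {"translation": [0, -1, 47], "turn": [0, 0, 0]}])

```text
clock: 6.73
position: [0.4367, 0.0215, 0.016]
ee_rot: [-3.103, -0.491, -0.001]
force: [-1.0, -0.2, -2.0]
width: 0.261
```

```bash
python3 - <<'E'
from h import *
go(436.5,21.5,15,18)
s=arm.get_image("side")
b=cv2.resize(s[200:300,330:430],None,fx=3.2,fy=3.2,interpolation=cv2.INTER_CUBIC)
cv2.imwrite("pics/p4.png",b)
E
```

```text
t 6.73 pos [436.7  21.5  16. ] yaw 18.0 w 24.0 F [-1.  -0.2 -2. ] j [-0.38  0.47  0.27  2.25 -0.28  0.45  0.43]
  shift [-0.2 -0.   1. ] turn [ 0.    -0.001 -0.   ]
```

View pics/p4.png

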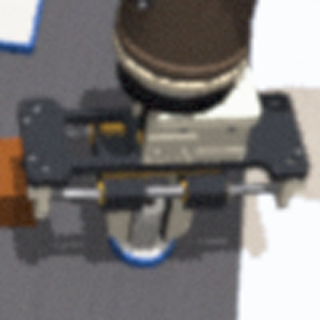

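Emit:
jog_arm(commands=[{"translation": [0, 0, 1], "turn": [0, 0, 0]}, {"translation": [0, 0, 1], "turn": [0, 0, 0]}])

```text
clock: 6.95
position: [0.4367, 0.0215, 0.0154]
ee_rot: [-3.103, -0.491, -0.001]
force: [-3.5, 0.6, 11.1]
width: 0.261
```

Emit:
jog_arm(commands=[{"translation": [0, 0, 0], "turn": [0, 0, 0]}, {"translation": [0, 0, 0], "turn": [0, 0, 0]}, {"translation": [0, 0, 0], "turn": [0, 0, 0]}, {"translation": [0, 0, 0], "turn": [0, 0, 0]}, {"translation": [0, 0, 0], "turn": [0, 0, 0]}, {"translation": [0, 0, -10], "turn": [0, 0, 0]}, {"translation": [0, 0, -40], "turn": [0, 0, 0]}, {"translation": [0, 0, -80], "turn": [0, 0, 0]}, {"translation": [0, 0, -120], "turn": [0, 0, 0]}, {"translation": [0, 0, -160], "turn": [0, 0, 0]}, {"translation": [0, 0, -160], "turn": [0, 0, 0]}], claw=-0.3)

```text
clock: 7.87
position: [0.4401, 0.0216, 0.181]
ee_rot: [-3.102, -0.49, -0.016]
force: [1.8, 0.6, -0.4]
width: 0.653
```

```bash
python3 - <<'E'
from h import *
go(659,174,190,18.5)
s=arm.get_image("side")
b=cv2.resize(s[200:330,220:430],None,fx=3,fy=3,interpolation=cv2.INTER_CUBIC)
cv2.imwrite("pics/p5.png",b)
E
```

```text
t 7.87 pos [440.1  21.6 181. ] yaw 17.9 w 60.1 F [ 1.8  0.6 -0.4] j [-0.53  0.18  0.42  2.09 -0.1   0.88  0.26]
  shift [255.3 -77.6  -6.5] turn [ 0.001 -0.01  -0.01 ]
```

View pics/p5.png

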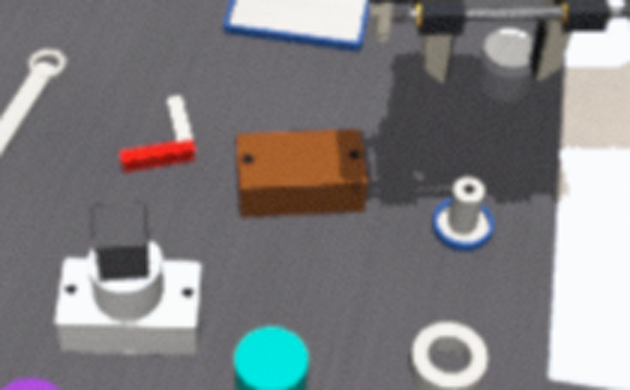

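The pin stands in its nest at crop (463,222), and the rest of the stack is undisturbed. Next I'll measure the block.

```bash
python3 - <<'E'
from h import *
t=arm.get_image("top")
for n in("top","side"):
  for r in arm.trace(n,"block")[:3]:
    m=r["region"]; ys,xs=np.nonzero(m); print(n,round(r["confidence"],2),r["box"],xs.mean().round(1),ys.mean().round(1))
P=toz("side",np.array([(93,205),(148,205),(148,247),(98,247)])/3+[220-.3,200-.3],.122)[:,:2]*1000
print("side top face",P.round(1),P.mean(0)); e=P-np.roll(P,1,0); print(np.hypot(*e.T),np.degrees(np.arctan2(e[:,1],e[:,0])))
a=cv2.resize(t[185:260,215:285],None,fx=7,fy=7,interpolation=cv2.INTER_CUBIC)
a=cv2.convertScaleAbs(a,alpha=1.8)
cv2.imwrite("pics/p6.png",a)
E
```

```text
top 0.61 [234.7, 205.8, 19.0, 25.4] 241.9 216.9
top 0.45 [450.3, 308.5, 33.9, 34.7] 468.6 324.2
side 0.96 [249.8, 266.5, 23.9, 30.0] 260.2 280.4
side top face [[681.6 164.4]
 [645.7 154.1]
 [634.3 187.4]
 [666.1 196.5]] [656.94530963 175.59207429]
[35.66209803 37.3643348  35.20585777 33.08376029] [ -64.26980359 -164.07392664  108.84368695   15.89326151]
```

View pics/p6.png

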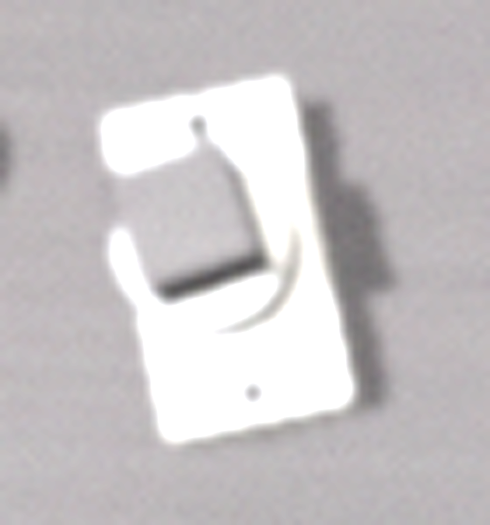

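Emit:
jog_arm(commands=[{"translation": [30, -9, 0], "turn": [0, 0, 0]}, {"translation": [70, -21, 0], "turn": [0, 0, 0]}, {"translation": [110, -33, 0], "turn": [0, 0, 0]}, {"translation": [150, -45, 0], "turn": [0, 0, 0]}, {"translation": [190, -57, 0], "turn": [0, 0, 0]}, {"translation": [225, -68, 0], "turn": [0, 0, 0]}, {"translation": [245, -75, 0], "turn": [0, 0, 0]}, {"translation": [256, -78, 0], "turn": [0, 0, 0]}, {"translation": [256, -78, 0], "turn": [0, 0, 0]}, {"translation": [256, -78, 0], "turn": [0, 0, 0]}, {"translation": [256, -78, 0], "turn": [0, 0, 0]}], claw=-1)

```text
clock: 8.98
position: [0.6547, 0.1734, 0.1732]
ee_rot: [3.102, 0.489, -0.005]
force: [0.3, -0.3, -1.1]
width: 0.999
```

```bash
python3 - <<'E'
from h import *
go(657.5,174.5,92,18.5)
E
```

```text
t 8.98 pos [654.7 173.4 173.2] yaw 17.9 w 91.9 F [ 0.3 -0.3 -1.1] j [-0.57  0.58  0.37  1.52 -0.23  1.09  0.16]
  shift [ 3.3 -0.3 81.2] turn [ 0.     0.003 -0.01 ]
```

Emit:
jog_arm(commands=[{"translation": [3, 0, 10], "turn": [0, 0, -0.01]}, {"translation": [3, 0, 30], "turn": [0, 0, -0.01]}, {"translation": [3, 0, 55], "turn": [0, 0, -0.01]}, {"translation": [3, 0, 72], "turn": [0, 0, -0.01]}, {"translation": [3, 0, 81], "turn": [0, 0, -0.01]}, {"translation": [3, 0, 81], "turn": [0, 0, -0.01]}, {"translation": [3, 0, 81], "turn": [0, 0, -0.01]}])

```text
clock: 9.57
position: [0.6586, 0.1752, 0.0938]
ee_rot: [3.1, 0.506, -0.001]
force: [0.1, 0.5, 0.3]
width: 0.998
```

Emit:
jog_arm(commands=[{"translation": [0, 0, 0], "turn": [0, 0, 0]}, {"translation": [0, 0, 0], "turn": [0, 0, 0]}, {"translation": [0, 0, 0], "turn": [0, 0, 0]}, {"translation": [0, 0, 0], "turn": [0, 0, 0]}, {"translation": [0, 0, 0], "turn": [0, 0, 0]}, {"translation": [0, 0, 0], "turn": [0, 0, 0]}, {"translation": [0, 0, 0], "turn": [0, 0, 0]}, {"translation": [0, 0, 0], "turn": [0, 0, 0]}, {"translation": [0, 0, 0], "turn": [0, 0, 0]}, {"translation": [0, 0, 0], "turn": [0, 0, 0]}, {"translation": [0, 0, 0], "turn": [0, 0, 0]}], claw=1, grip_force=30)

```text
clock: 10.48
position: [0.6586, 0.1756, 0.0936]
ee_rot: [-3.1, -0.507, 0.001]
force: [-1.1, 0.3, -0.5]
width: 0.392
```

```bash
python3 - <<'E'
from h import *
go(452.7,265,120,21.6)
E
```

```text
t 10.48 pos [658.6 175.6  93.6] yaw 18.6 w 36.1 F [-1.1  0.3 -0.5] j [-0.55  0.66  0.34  1.58 -0.26  0.94  0.2 ]
  shift [-166.7 -150.3  -26.3] turn [-0.     0.    -0.053]
```

Emit:
jog_arm(commands=[{"translation": [0, 0, -8], "turn": [0, 0, 0]}, {"translation": [0, 0, -20], "turn": [0, 0, 0]}, {"translation": [-6, -5, -27], "turn": [0, 0, -0.01]}, {"translation": [-22, -20, -27], "turn": [0, 0, -0.02]}, {"translation": [-44, -40, -27], "turn": [0, 0, -0.03]}, {"translation": [-67, -60, -27], "turn": [0, 0, -0.04]}, {"translation": [-90, -80, -27], "turn": [0, 0, -0.05]}, {"translation": [-112, -101, -27], "turn": [0, 0, -0.05]}, {"translation": [-134, -121, -27], "turn": [0, 0, -0.05]}, {"translation": [-152, -137, -27], "turn": [0, 0, -0.05]}, {"translation": [-163, -147, -27], "turn": [0, 0, -0.05]}, {"translation": [-167, -150, -27], "turn": [0, 0, -0.05]}])

```text
clock: 11.48
position: [0.4496, 0.2666, 0.1215]
ee_rot: [-3.084, -0.59, 0.001]
force: [-0.5, 1.1, -4.8]
width: 0.389
```

Emit:
jog_arm(commands=[{"translation": [0, 0, 5], "turn": [0, 0, 0]}, {"translation": [0, 0, 20], "turn": [0, 0, 0]}, {"translation": [0, 0, 40], "turn": [0, 0, 0]}, {"translation": [0, 0, 57], "turn": [0, 0, 0]}, {"translation": [0, 0, 65], "turn": [0, 0, 0]}, {"translation": [0, 0, 65], "turn": [0, 0, 0]}, {"translation": [0, 0, 65], "turn": [0, 0, 0]}])

```text
clock: 12.07
position: [0.4535, 0.2641, 0.0559]
ee_rot: [3.087, 0.582, 0.0]
force: [-0.5, 0.1, -4.9]
width: 0.392
```

```bash
python3 - <<'E'
from h import *
go(452.7,265,18.6,21.6)
s=arm.get_image("side")
b=cv2.resize(s[270:420,260:440],None,fx=3.2,fy=3.2,interpolation=cv2.INTER_CUBIC)
cv2.imwrite("pics/p7.png",b)
E
```

```text
t 12.07 pos [453.5 264.1  55.9] yaw 21.4 w 36.1 F [-0.5  0.1 -4.9] j [-0.85  0.5   0.3   2.02 -0.23  0.66 -0.03]
  shift [-0.4 -1.1 37.3] turn [ 0.    -0.    -0.004]
```

View pics/p7.png

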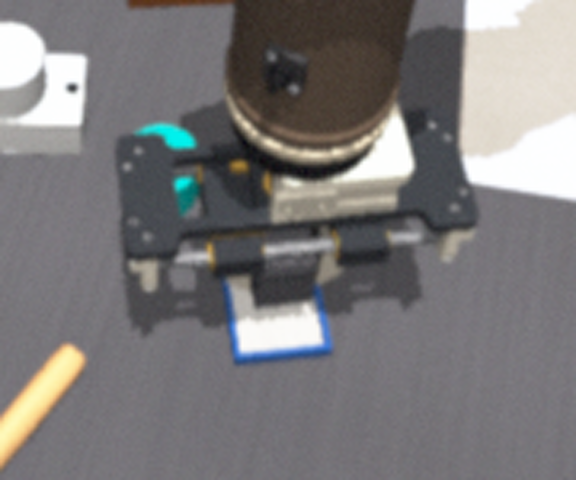

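The block hangs level above its nest, aligned with the rim, whose corners are at crop (228,280) to (330,352). Lowering it.

Emit:
jog_arm(commands=[{"translation": [0, -1, 10], "turn": [0, 0, 0]}, {"translation": [0, -1, 20], "turn": [0, 0, 0]}, {"translation": [0, -1, 28], "turn": [0, 0, 0]}, {"translation": [0, -1, 33], "turn": [0, 0, 0]}, {"translation": [0, -1, 35], "turn": [0, 0, 0]}, {"translation": [0, -1, 36], "turn": [0, 0, 0]}, {"translation": [0, -1, 37], "turn": [0, 0, 0]}, {"translation": [0, -1, 37.5], "turn": [0, 0, 0]}, {"translation": [0, -1, 37.5], "turn": [0, 0, 0]}])

```text
clock: 12.87
position: [0.4524, 0.2656, 0.0185]
ee_rot: [-3.087, -0.584, -0.0]
force: [-0.2, -0.7, -1.5]
width: 0.395
```

```bash
python3 -c "
from h import *
go(452.7,265,18.6,21.6)"
```

```text
t 12.87 pos [452.4 265.6  18.5] yaw 21.4 w 36.3 F [-0.2 -0.7 -1.5] j [-0.83  0.56  0.27  2.04 -0.26  0.58 -0.01]
  shift [ 0.   0.7 -0.1] turn [-0.    -0.    -0.003]
```

Emit:
jog_arm(commands=[{"translation": [0, 0, 0.5], "turn": [0, 0, 0]}, {"translation": [0, 0, 0.5], "turn": [0, 0, 0]}])

```text
clock: 13.03
position: [0.4524, 0.2656, 0.0185]
ee_rot: [-3.086, -0.584, -0.001]
force: [-3.1, -1.5, 6.1]
width: 0.39
```

Emit:
jog_arm(commands=[{"translation": [0, 0, 0], "turn": [0, 0, 0]}, {"translation": [0, 0, 0], "turn": [0, 0, 0]}, {"translation": [0, 0, 0], "turn": [0, 0, 0]}, {"translation": [0, 0, 0], "turn": [0, 0, 0]}, {"translation": [0, 0, 0], "turn": [0, 0, 0]}, {"translation": [0, 0, -10], "turn": [0, 0, 0]}, {"translation": [0, 0, -40], "turn": [0, 0, 0]}, {"translation": [0, 0, -80], "turn": [0, 0, 0]}, {"translation": [0, 0, -120], "turn": [0, 0, 0]}, {"translation": [0, 0, -120], "turn": [0, 0, 0]}], claw=-0.3)

```text
clock: 13.87
position: [0.456, 0.2673, 0.1452]
ee_rot: [-3.082, -0.582, -0.015]
force: [1.4, 1.3, 1.0]
width: 0.65
```

```bash
python3 - <<'E'
from h import *
go(657,173,130,18.5)
s=arm.get_image("side"); t=arm.get_image("top")
b=cv2.resize(s[250:400,210:390],None,fx=2.5,fy=2.5,interpolation=cv2.INTER_CUBIC)
a=cv2.resize(t[190:250,220:280],None,fx=6.25,fy=6.25,interpolation=cv2.INTER_CUBIC)
cv2.imwrite("pics/p8.png",np.hstack([b,cv2.convertScaleAbs(a,alpha=1.1)]))
for n in("top","side"):
  for r in arm.trace(n,"disc")[:4]:
    print(n,round(r["confidence"],2),np.round(r["box"],1))
E
```

```text
t 13.87 pos [456.  267.3 145.2] yaw 21.4 w 59.8 F [1.4 1.3 1. ] j [-0.9   0.37  0.36  1.94 -0.17  0.85 -0.08]
  shift [152.6 161.1  16.2] turn [-0.003 -0.01   0.05 ]
top 0.77 [220.2 262.7  25.9  25.4]
top 0.71 [230.3 209.3  30.2  25.1]
top 0.66 [184.  192.9  26.5  28.6]
side 0.87 [215.7 327.8  26.8  30.5]
side 0.79 [250.5 276.1  24.8  31.7]
side 0.45 [295.2 328.4  24.2  12.6]
```

View pics/p8.png

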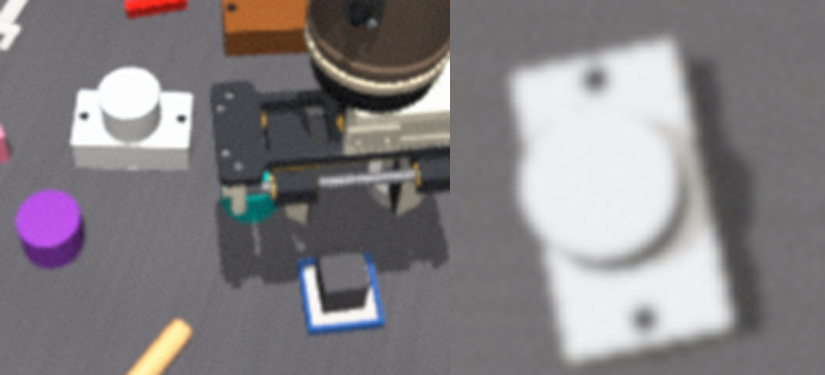

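The block sits squarely in its nest. In the top crop the disc's top face is centred at (602,185).

```bash
python3 - <<'E'
from h import *
T=lambda p:(np.array(p,float)-[450,0])/6.25+[219.6,189.6]
print(toz("top",T([(602,185)]),.08),toz("side",np.array([(129,95)])/2.5+[209.7,249.7],.08))
P=toz("top",T([(512,72),(676,40),(733,325),(568,362)]),.04)[:,:2]*1000; print(P.mean(0),cv2.minAreaRect(P.astype(np.float32)))
E
```

```text
[[0.65653301 0.17166758 0.08      ]] [[0.65720683 0.17723245 0.08      ]]
[658.0228169  170.34145959] ((657.9943237304688, 170.309814453125), (101.1689682006836, 56.69209671020508), 13.41772174835205)
```

Emit:
jog_arm(commands=[{"translation": [20, 21, 0], "turn": [0, 0, 0.01]}, {"translation": [45, 47, 0], "turn": [0, 0, 0.02]}, {"translation": [70, 73, 0], "turn": [0, 0, 0.03]}, {"translation": [95, 99, 0], "turn": [0, 0, 0.04]}, {"translation": [120, 125, 0], "turn": [0, 0, 0.05]}, {"translation": [140, 147, 0], "turn": [0, 0, 0.05]}, {"translation": [152, 160, 0], "turn": [0, 0, 0.05]}, {"translation": [156, 162, 0], "turn": [0, 0, 0.05]}, {"translation": [156, 162, 0], "turn": [0, 0, 0.05]}, {"translation": [156, 162, 0], "turn": [0, 0, 0.05]}, {"translation": [156, 162, 0], "turn": [0, 0, 0.05]}], claw=-1)

```text
clock: 14.98
position: [0.6551, 0.1731, 0.137]
ee_rot: [-3.099, -0.509, 0.003]
force: [-0.5, -0.2, 0.2]
width: 1.003
```

```bash
python3 - <<'E'
from h import *
go(657,173.5,53,18.5)
E
```

```text
t 14.98 pos [655.1 173.1 137. ] yaw 18.7 w 92.3 F [-0.5 -0.2  0.2] j [-0.57  0.61  0.37  1.55 -0.25  1.02  0.2 ]
  shift [ 2.1  0.4 84. ] turn [-0.001  0.002  0.003]
```

Emit:
jog_arm(commands=[{"translation": [2, 0, 10], "turn": [0, 0, 0]}, {"translation": [2, 0, 30], "turn": [0, 0, 0]}, {"translation": [2, 0, 55], "turn": [0, 0, 0]}, {"translation": [2, 0, 74], "turn": [0, 0, 0]}, {"translation": [2, 0, 83], "turn": [0, 0, 0]}, {"translation": [2, 0, 83], "turn": [0, 0, 0]}, {"translation": [2, 0, 83], "turn": [0, 0, 0]}])

```text
clock: 15.57
position: [0.6583, 0.1728, 0.0547]
ee_rot: [-3.1, -0.507, 0.001]
force: [0.5, 0.2, 0.2]
width: 0.997
```

Emit:
jog_arm(commands=[{"translation": [0, 0, 0], "turn": [0, 0, 0]}, {"translation": [0, 0, 0], "turn": [0, 0, 0]}, {"translation": [0, 0, 0], "turn": [0, 0, 0]}, {"translation": [0, 0, 0], "turn": [0, 0, 0]}, {"translation": [0, 0, 0], "turn": [0, 0, 0]}, {"translation": [0, 0, 0], "turn": [0, 0, 0]}, {"translation": [0, 0, 0], "turn": [0, 0, 0]}, {"translation": [0, 0, 0], "turn": [0, 0, 0]}, {"translation": [0, 0, 0], "turn": [0, 0, 0]}], claw=1, grip_force=30)

```text
clock: 16.32
position: [0.6587, 0.1724, 0.0549]
ee_rot: [-3.1, -0.507, -0.0]
force: [-1.4, 0.1, 1.9]
width: 0.566
```

```bash
python3 - <<'E'
from h import *
go(455,-305,110,18.5)
E
```

```text
t 16.32 pos [658.7 172.4  54.9] yaw 18.6 w 52.1 F [-1.4  0.1  1.9] j [-0.55  0.71  0.34  1.61 -0.29  0.87  0.23]
  shift [-345.   387.8  -55.2] turn [-0.    -0.     0.001]
```

Emit:
jog_arm(commands=[{"translation": [0, 0, -8], "turn": [0, 0, 0]}, {"translation": [0, 0, -22], "turn": [0, 0, 0]}, {"translation": [-4, 5, -38], "turn": [0, 0, 0]}, {"translation": [-15, 17, -50], "turn": [0, 0, 0]}, {"translation": [-35, 39, -55], "turn": [0, 0, 0]}, {"translation": [-58, 65, -55], "turn": [0, 0, 0]}, {"translation": [-82, 92, -55], "turn": [0, 0, 0]}, {"translation": [-106, 119, -55], "turn": [0, 0, 0]}, {"translation": [-130, 146, -55], "turn": [0, 0, 0]}, {"translation": [-154, 173, -55], "turn": [0, 0, 0]}, {"translation": [-178, 200, -55], "turn": [0, 0, 0]}, {"translation": [-202, 227, -55], "turn": [0, 0, 0]}])

```text
clock: 17.32
position: [0.5384, -0.109, 0.1108]
ee_rot: [3.1, 0.506, 0.002]
force: [1.3, -0.9, -2.3]
width: 0.558
```

Emit:
jog_arm(commands=[{"translation": [-24, 27, 0], "turn": [0, 0, 0]}, {"translation": [-48, 54, 0], "turn": [0, 0, 0]}, {"translation": [-72, 81, 0], "turn": [0, 0, 0]}, {"translation": [-96, 108, 0], "turn": [0, 0, 0]}, {"translation": [-118, 132, 0], "turn": [0, 0, 0]}, {"translation": [-133, 149, 0], "turn": [0, 0, 0]}, {"translation": [-141, 158, 0], "turn": [0, 0, 0]}, {"translation": [-143, 161, 0], "turn": [0, 0, 0]}, {"translation": [-143, 161, 5], "turn": [0, 0, 0]}, {"translation": [-143, 161, 20], "turn": [0, 0, 0]}, {"translation": [-143, 161, 35], "turn": [0, 0, 0]}, {"translation": [-143, 161, 40], "turn": [0, 0, 0]}])

```text
clock: 18.32
position: [0.4554, -0.3022, 0.0678]
ee_rot: [-3.097, -0.511, 0.002]
force: [0.4, -0.7, -2.5]
width: 0.56
```

```bash
python3 - <<'E'
from h import *
go(455,-305,20,18.5)
s=arm.get_image("side")
b=cv2.resize(s[120:240,320:460],None,fx=3.5,fy=3.5,interpolation=cv2.INTER_CUBIC)
cv2.imwrite("pics/p9.png",b)
E
```

```text
t 18.32 pos [ 455.4 -302.2   67.8] yaw 18.7 w 51.5 F [ 0.4 -0.7 -2.5] j [ 0.22  0.51  0.37  1.96 -0.27  0.72  1.08]
  shift [-1.2  2.7 47.8] turn [-0.003  0.001  0.004]
```

View pics/p9.png

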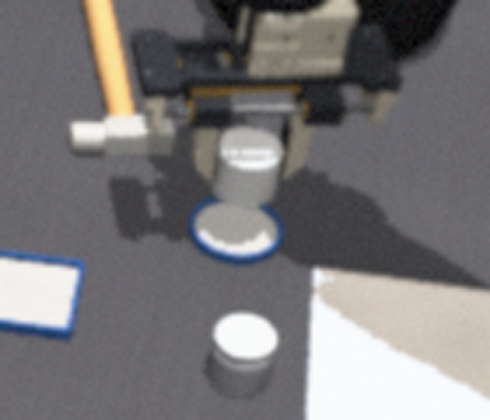

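The disc hangs upright over its nest, which is at crop (237,228), and the tin below is clear. Lowering it.

Emit:
jog_arm(commands=[{"translation": [-1, 2, 12], "turn": [0, 0, 0]}, {"translation": [-1, 2, 25], "turn": [0, 0, 0]}, {"translation": [-1, 2, 36], "turn": [0, 0, 0]}, {"translation": [-1, 2, 42], "turn": [0, 0, 0]}, {"translation": [-1, 2, 44], "turn": [0, 0, 0]}, {"translation": [-1, 2, 45], "turn": [0, 0, 0]}, {"translation": [-1, 2, 46], "turn": [0, 0, 0]}, {"translation": [-1, 2, 46], "turn": [0, 0, 0]}, {"translation": [-1, 2, 46], "turn": [0, 0, 0]}])

```text
clock: 19.12
position: [0.455, -0.3076, 0.0242]
ee_rot: [3.1, 0.506, 0.001]
force: [-0.4, -0.5, -2.0]
width: 0.562
```

```bash
python3 -c "
from h import *
go(455,-305,20,18.5)"
```

```text
t 19.12 pos [ 455.  -307.6   24.2] yaw 18.6 w 51.7 F [-0.4 -0.5 -2. ] j [ 0.26  0.58  0.33  1.98 -0.31  0.63  1.12]
  shift [ 0.8 -2.5  4.2] turn [ 0.001 -0.001  0.001]
```

Emit:
jog_arm(commands=[{"translation": [1, -2, 1], "turn": [0, 0, 0]}, {"translation": [1, -2, 2], "turn": [0, 0, 0]}, {"translation": [1, -2, 3], "turn": [0, 0, 0]}, {"translation": [1, -2, 4], "turn": [0, 0, 0]}, {"translation": [1, -2, 4.5], "turn": [0, 0, 0]}, {"translation": [1, -2, 4.5], "turn": [0, 0, 0]}])

```text
clock: 19.62
position: [0.4551, -0.3052, 0.0198]
ee_rot: [-3.1, -0.507, -0.001]
force: [-1.6, 1.6, 7.7]
width: 0.559
```

```bash
python3 -c "
from h import *
go(455,-305,20,18.5)"
```

```text
t 19.62 pos [ 455.1 -305.2   19.8] yaw 18.6 w 51.4 F [-1.6  1.6  7.7] j [ 0.26  0.59  0.33  1.98 -0.31  0.62  1.12]
  shift [-0.1 -0.2 -0.2] turn [-0.    -0.001  0.001]
```

Contact confirmed, at 7.7 N upward. Releasing and lifting.

Emit:
jog_arm(commands=[{"translation": [0, 0, 0], "turn": [0, 0, 0]}, {"translation": [0, 0, 0], "turn": [0, 0, 0]}, {"translation": [0, 0, 0], "turn": [0, 0, 0]}, {"translation": [0, 0, 0], "turn": [0, 0, 0]}, {"translation": [0, 0, 0], "turn": [0, 0, 0]}, {"translation": [0, 0, -10], "turn": [0, 0, 0]}, {"translation": [0, 0, -40], "turn": [0, 0, 0]}, {"translation": [0, 0, -80], "turn": [0, 0, 0]}, {"translation": [0, 0, -120], "turn": [0, 0, 0]}, {"translation": [0, 0, -120], "turn": [0, 0, 0]}, {"translation": [0, 0, -120], "turn": [0, 0, 0]}], claw=-1)

```text
clock: 20.53
position: [0.4565, -0.3062, 0.1423]
ee_rot: [3.098, 0.506, 0.007]
force: [0.3, 1.0, -1.3]
width: 0.999
```

```bash
python3 - <<'E'
from h import *
go(658,172,140,-76.6)
s=arm.get_image("side");t=arm.get_image("top")
c=s[170:330,210:410]
b=cv2.resize(c,None,fx=2.5,fy=2.5,interpolation=cv2.INTER_CUBIC)
a=cv2.resize(t[185:260,220:280],(320,400),interpolation=cv2.INTER_CUBIC)
cv2.imwrite("pics/p10.png",np.hstack([b,a]))
E
```

```text
t 20.53 pos [ 456.5 -306.2  142.3] yaw 18.6 w 91.9 F [ 0.3  1.  -1.3] j [ 0.18  0.41  0.42  1.89 -0.22  0.87  1.03]
  shift [ 343.2 -389.2    2.3] turn [-1.000e-03 -6.000e-03  1.661e+00]
```

View pics/p10.png

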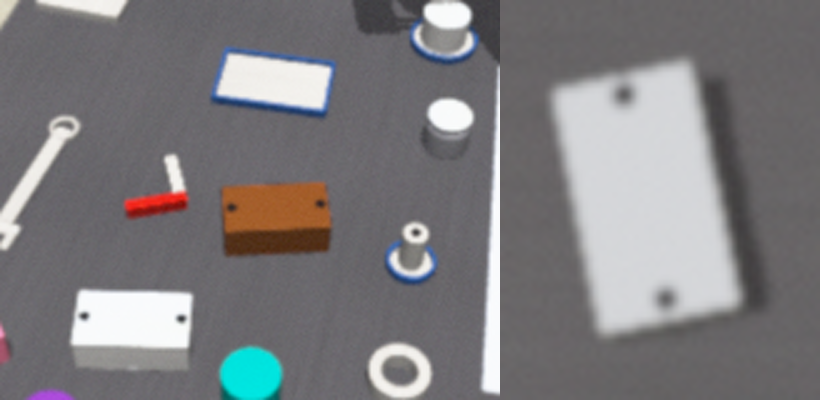

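The disc is in its nest at crop (444,30), and the bar stands alone at (133,320).

```bash
python3 - <<'E'
from h import *
for n,c in(("top",(np.array([(553,90),(690,60),(743,303),(601,335)],float)-[500,0])/5.333+[219.6,184.6]),("side",np.array([(78,291),(192,294),(190,350),(75,347)])/2.5+[209.7,169.7])):
  P=toz(n,c,.04)[:,:2]*1000; print(P.mean(0),cv2.minAreaRect(P.astype(np.float32)))
E
```

```text
[658.06136072 170.43446657] ((658.054443359375, 170.70477294921875), (100.20960998535156, 57.19977951049805), 14.312435150146484)
[656.63525392 174.79292298] ((657.3987426757812, 174.96603393554688), (101.8531494140625, 57.6280403137207), 14.081604957580566)
```

Emit:
jog_arm(commands=[{"translation": [20, -22, 0], "turn": [0, 0, 0.1]}, {"translation": [45, -51, 0], "turn": [0, 0, 0.2]}, {"translation": [70, -79, 0], "turn": [0, 0, 0.32]}, {"translation": [95, -108, 0], "turn": [0, 0, 0.44]}, {"translation": [120, -136, 0], "turn": [0, 0, 0.56]}, {"translation": [145, -164, 0], "turn": [0, 0, 0.68]}, {"translation": [170, -193, 0], "turn": [0, 0, 0.8]}, {"translation": [195, -221, 0], "turn": [0, 0, 0.92]}, {"translation": [220, -250, 0], "turn": [0, 0, 1.04]}, {"translation": [245, -278, 0], "turn": [0, 0, 1.16]}, {"translation": [270, -306, 0], "turn": [0, 0, 1.28]}, {"translation": [295, -335, 0], "turn": [0, 0, 1.4]}])

```text
clock: 21.63
position: [0.6275, 0.1078, 0.1377]
ee_rot: [2.691, -1.617, -0.003]
force: [0.1, -0.3, 0.2]
width: 1.003
```

```bash
python3 -c "
from h import *
go(658,172,140,-76.6)"
```

```text
t 21.63 pos [627.5 107.8 137.7] yaw -62.0 w 92.2 F [ 0.1 -0.3  0.2] j [-0.72  0.62  0.74  1.69 -0.48  1.02 -0.91]
  shift [-42.3 -57.   -2.5] turn [ 0.003 -0.     0.255]
```

Emit:
jog_arm(commands=[{"translation": [-20, -26, 0], "turn": [0, 0, 0.12]}, {"translation": [-36, -48, 0], "turn": [0, 0, 0.22]}, {"translation": [-42, -56, 0], "turn": [0, 0, 0.25]}, {"translation": [-42, -56, 0], "turn": [0, 0, 0.25]}, {"translation": [-42, -56, 0], "turn": [0, 0, 0.25]}, {"translation": [-42, -56, 0], "turn": [0, 0, 0.25]}])

```text
clock: 22.13
position: [0.6566, 0.1676, 0.1385]
ee_rot: [2.474, -1.933, -0.0]
force: [0.0, 0.1, -0.4]
width: 1.0
```

```bash
python3 -c "
from h import *
go(657.7,172.5,16,-76.2)"
```

```text
t 22.13 pos [656.6 167.6 138.5] yaw -76.0 w 92.0 F [ 0.   0.1 -0.4] j [-0.8   0.7   0.79  1.57 -0.54  1.1  -1.2 ]
  shift [ -4.6  -2.5 122.5] turn [ 0.002 -0.001  0.003]
```

Emit:
jog_arm(commands=[{"translation": [-3, -2, 12], "turn": [0, 0, 0]}, {"translation": [-4, -2, 35], "turn": [0, 0, 0]}, {"translation": [-4, -2, 60], "turn": [0, 0, 0]}, {"translation": [-4, -2, 75], "turn": [0, 0, 0]}, {"translation": [-4, -2, 80], "turn": [0, 0, 0]}, {"translation": [-4, -2, 80], "turn": [0, 0, 0]}, {"translation": [-4, -2, 80], "turn": [0, 0, 0]}])

```text
clock: 22.72
position: [0.6588, 0.1735, 0.0598]
ee_rot: [-2.475, 1.934, -0.001]
force: [-0.7, -0.0, -0.2]
width: 1.001
```

```bash
python3 -c "
from h import *
go(657.7,172.5,16,-76.2)"
```

```text
t 22.72 pos [658.8 173.5  59.8] yaw -76.0 w 92.1 F [-0.7 -0.  -0.2] j [-0.77  0.79  0.73  1.63 -0.61  0.97 -1.15]
  shift [ 0.7  1.4 43.8] turn [-0.001 -0.     0.003]
```

Emit:
jog_arm(commands=[{"translation": [1, 1, 10], "turn": [0, 0, 0]}, {"translation": [1, 1, 25], "turn": [0, 0, 0]}, {"translation": [1, 1, 37], "turn": [0, 0, 0]}, {"translation": [1, 1, 43], "turn": [0, 0, 0]}, {"translation": [1, 1, 43], "turn": [0, 0, 0]}, {"translation": [1, 1, 43], "turn": [0, 0, 0]}])

```text
clock: 23.22
position: [0.6573, 0.1728, 0.0156]
ee_rot: [2.475, -1.933, -0.001]
force: [0.1, -0.2, 1.2]
width: 0.999
```

Emit:
jog_arm(commands=[{"translation": [0, 0, 0], "turn": [0, 0, 0]}, {"translation": [0, 0, 0], "turn": [0, 0, 0]}, {"translation": [0, 0, 0], "turn": [0, 0, 0]}, {"translation": [0, 0, 0], "turn": [0, 0, 0]}, {"translation": [0, 0, 0], "turn": [0, 0, 0]}, {"translation": [0, 0, 0], "turn": [0, 0, 0]}, {"translation": [0, 0, 0], "turn": [0, 0, 0]}, {"translation": [0, 0, 0], "turn": [0, 0, 0]}, {"translation": [0, 0, 0], "turn": [0, 0, 0]}], claw=1, grip_force=50)

```text
clock: 23.97
position: [0.6579, 0.1728, 0.0165]
ee_rot: [-2.476, 1.934, -0.001]
force: [-0.4, -0.3, 1.9]
width: 0.605
```

```bash
python3 -c "
from h import *
go(622.7,-182,80,-85.1)"
```

```text
t 23.97 pos [657.9 172.8  16.5] yaw -76.0 w 55.7 F [-0.4 -0.3  1.9] j [-0.75  0.84  0.7   1.66 -0.65  0.9  -1.12]
  shift [335.7 120.  -63.5] turn [-0.    -0.     0.159]
```

Emit:
jog_arm(commands=[{"translation": [0, 0, -6], "turn": [0, 0, 0]}, {"translation": [0, 0, -18], "turn": [0, 0, 0]}, {"translation": [0, 0, -36], "turn": [0, 0, 0]}, {"translation": [6, 2, -55], "turn": [0, 0, 0]}, {"translation": [20, 7, -70], "turn": [0, 0, 0.01]}, {"translation": [45, 16, -74], "turn": [0, 0, 0.02]}, {"translation": [75, 27, -74], "turn": [0, 0, 0.04]}, {"translation": [105, 38, -74], "turn": [0, 0, 0.06]}, {"translation": [135, 48, -74], "turn": [0, 0, 0.08]}, {"translation": [165, 59, -74], "turn": [0, 0, 0.1]}, {"translation": [195, 70, -74], "turn": [0, 0, 0.12]}, {"translation": [225, 80, -74], "turn": [0, 0, 0.14]}])

```text
clock: 24.97
position: [0.6333, -0.0673, 0.0909]
ee_rot: [2.332, -2.105, -0.0]
force: [0.2, 0.6, -6.8]
width: 0.606
```

Emit:
jog_arm(commands=[{"translation": [30, 6, 0], "turn": [0, 0, 0.01]}, {"translation": [60, 13, 0], "turn": [0, 0, 0.02]}, {"translation": [85, 19, 0], "turn": [0, 0, 0.02]}, {"translation": [102, 22, 0], "turn": [0, 0, 0.02]}, {"translation": [110, 24, 0], "turn": [0, 0, 0.02]}, {"translation": [113, 24, 0], "turn": [0, 0, 0.02]}, {"translation": [113, 24, 0], "turn": [0, 0, 0.02]}, {"translation": [113, 24, 0], "turn": [0, 0, 0.02]}, {"translation": [113, 24, 0], "turn": [0, 0, 0.02]}])

```text
clock: 25.72
position: [0.6229, -0.1775, 0.09]
ee_rot: [-2.315, 2.122, 0.002]
force: [-0.2, -0.1, -6.8]
width: 0.607
```

```bash
python3 - <<'E'
from h import *
go(622.7,-182,21.5,-85.1)
s=arm.get_image("side")
b=cv2.resize(s[120:240,260:400],None,fx=3.5,fy=3.5,interpolation=cv2.INTER_CUBIC)
cv2.imwrite("pics/p11.png",b)
E
```

```text
t 25.72 pos [ 622.9 -177.5   90. ] yaw -85.0 w 55.8 F [-0.2 -0.1 -6.8] j [-0.28  0.71  0.77  1.7  -0.59  0.97 -0.77]
  shift [ 4.5  0.5 68.5] turn [0.    0.001 0.001]
```

View pics/p11.png

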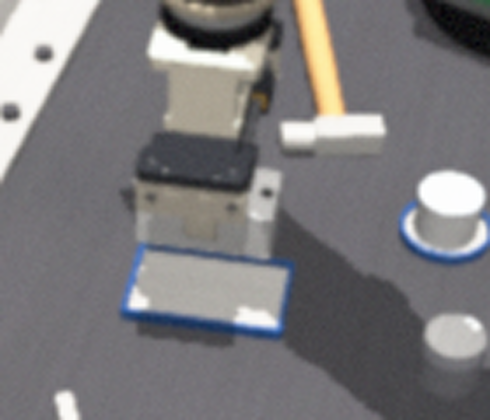

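The bar hangs level above its nest, aligned with the rim at crop (125,250) to (292,330). Lowering it.

Emit:
jog_arm(commands=[{"translation": [4, 0, 10], "turn": [0, 0, 0]}, {"translation": [4, 0, 28], "turn": [0, 0, 0]}, {"translation": [4, 0, 46], "turn": [0, 0, 0]}, {"translation": [4, 0, 57], "turn": [0, 0, 0]}, {"translation": [4, 0, 60], "turn": [0, 0, 0]}, {"translation": [4, 0, 60], "turn": [0, 0, 0]}, {"translation": [4, 0, 60], "turn": [0, 0, 0]}])

```text
clock: 26.35
position: [0.6231, -0.1839, 0.0306]
ee_rot: [2.313, -2.125, 0.001]
force: [-0.1, -0.2, -6.1]
width: 0.608
```

```bash
python3 -c "
from h import *
go(622.7,-182,21.5,-85.1)"
```

```text
t 26.35 pos [ 623.1 -183.9   30.6] yaw -85.1 w 56.0 F [-0.1 -0.2 -6.1] j [-0.24  0.78  0.72  1.73 -0.65  0.87 -0.72]
  shift [-1.9  0.3  9.1] turn [-0.    -0.    -0.001]
```

Emit:
jog_arm(commands=[{"translation": [-2, 0, 2], "turn": [0, 0, 0]}, {"translation": [-2, 0, 4], "turn": [0, 0, 0]}, {"translation": [-2, 0, 6], "turn": [0, 0, 0]}, {"translation": [-2, 0, 7], "turn": [0, 0, 0]}, {"translation": [-2, 0, 8], "turn": [0, 0, 0]}, {"translation": [-2, 0, 9], "turn": [0, 0, 0]}, {"translation": [-2, 0, 9.5], "turn": [0, 0, 0]}, {"translation": [-2, 0, 9.5], "turn": [0, 0, 0]}])

```text
clock: 27.02
position: [0.6227, -0.1816, 0.0214]
ee_rot: [-2.313, 2.125, -0.0]
force: [-2.4, 1.8, 4.8]
width: 0.605
```

```bash
python3 -c "
from h import *
go(622.7,-182,21.5,-85.1)"
```

```text
t 27.02 pos [ 622.7 -181.6   21.4] yaw -85.1 w 55.6 F [-2.4  1.8  4.8] j [-0.24  0.79  0.71  1.74 -0.66  0.86 -0.72]
  shift [ 0.4  0.1 -0.1] turn [-0.     0.    -0.001]
```

Contact made, so I'll release, lift and back off for a clear view.

Emit:
jog_arm(commands=[{"translation": [0, 0, 0], "turn": [0, 0, 0]}, {"translation": [0, 0, 0], "turn": [0, 0, 0]}, {"translation": [0, 0, 0], "turn": [0, 0, 0]}, {"translation": [0, 0, 0], "turn": [0, 0, 0]}, {"translation": [0, 0, 0], "turn": [0, 0, 0]}, {"translation": [0, 0, -10], "turn": [0, 0, 0]}, {"translation": [0, 0, -40], "turn": [0, 0, 0]}, {"translation": [0, 0, -80], "turn": [0, 0, 0]}, {"translation": [0, 0, -120], "turn": [0, 0, 0]}, {"translation": [0, 0, -150], "turn": [0, 0, 0]}, {"translation": [0, 0, -180], "turn": [0, 0, 0]}], claw=-1)

```text
clock: 27.93
position: [0.6226, -0.1821, 0.2038]
ee_rot: [-2.312, 2.126, -0.002]
force: [0.2, 0.3, -0.6]
width: 1.002
```

Emit:
jog_arm(commands=[{"translation": [-40, 0, 0], "turn": [0, 0, 0]}, {"translation": [-80, 0, 0], "turn": [0, 0, 0]}, {"translation": [-120, 0, 0], "turn": [0, 0, 0]}, {"translation": [-160, 0, 0], "turn": [0, 0, 0]}, {"translation": [-200, 0, 0], "turn": [0, 0, 0]}, {"translation": [-240, 0, 0], "turn": [0, 0, 0]}, {"translation": [-280, 0, 0], "turn": [0, 0, 0]}, {"translation": [-300, 0, 0], "turn": [0, 0, 0]}, {"translation": [-300, 0, 0], "turn": [0, 0, 0]}, {"translation": [-300, 0, 0], "turn": [0, 0, 0]}])

```text
clock: 28.77
position: [0.5971, 0.1189, 0.2011]
ee_rot: [-2.317, 2.122, -0.0]
force: [0.5, -1.4, 0.9]
width: 0.999
```

```bash
python3 - <<'E'
from h import *
go(622.7,-182,200,-85.1)
t=arm.get_image("top"); s=arm.get_image("side")
cv2.imwrite("pics/f.png",np.hstack([cv2.resize(t[190:370,160:500],(400,212)) ,cv2.resize(s[160:400,210:430],(195,212))]))
a=cv2.resize(t[200:350,170:500],(800,364),interpolation=cv2.INTER_CUBIC)
b=cv2.resize(s[165:285,280:440],(315,236),interpolation=cv2.INTER_CUBIC); c=cv2.resize(s[285:400,290:400],(226,236),interpolation=cv2.INTER_CUBIC)
v=np.zeros((236,800,3),np.uint8); v[:,:315]=b; v[:,330:556]=c
cv2.imwrite("pics/f.png",np.vstack([a,v]))
for q in("tin","collar"):
  r=arm.trace("top",q)[:1]; r=r[0]; ys,xs=np.nonzero(r["region"]); print(q,xs.mean(),ys.mean())
E
```

```text
t 28.77 pos [597.1 118.9 201.1] yaw -85.0 w 91.9 F [ 0.5 -1.4  0.9] j [-0.87  0.55  0.9   1.7  -0.47  1.13 -1.32]
  shift [302.    0.9   1.1] turn [-0.     0.     0.002]
tin 394.8313539192399 335.14489311163896
collar 254.2484076433121 332.3789808917197
```

View pics/f.png

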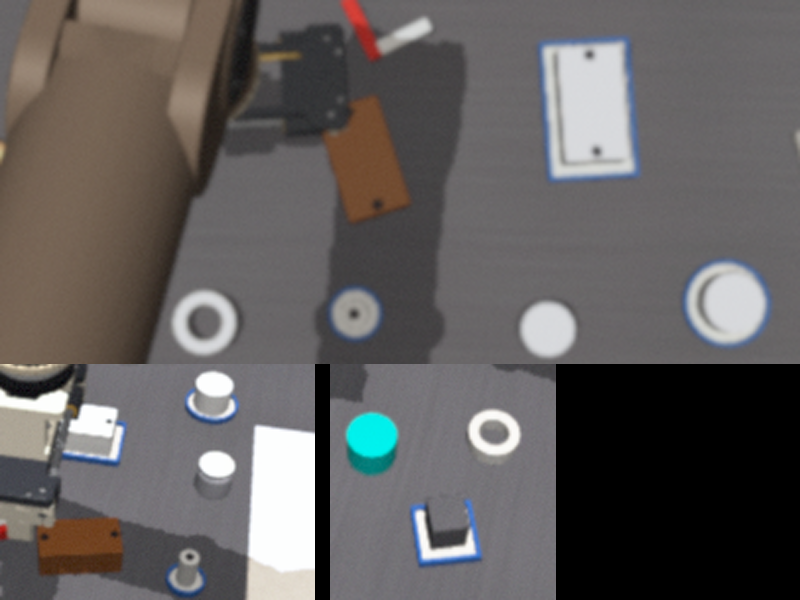

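All four pieces sit flat inside their rims, and the tin and collar have not moved. Handing in.

```bash
python3 -c "
from cell import arm
print(arm.sign_off(), arm.observe()['clock'])"
```

```text
the job is handed in; nothing more can be done
the job is handed in; nothing more can be done
```

I took the stack apart from the top: pin, block, disc, then bar. Each piece was lowered into its own nest until the wrist force showed contact, and only then released. I signed off at about 29 s of the 122 s allowed; the sign-off reports no verdict.

- **Placement:** The final top and side pictures show all four pieces upright inside their blue rims. The block and bar look square with their nests. This was judged by eye; I did not measure the final offsets.
- **Tin and collar:** Their positions in the top picture stayed within about 1 pixel of the start, roughly 2 mm.
- **Robot:** The gripper was open and raised about 0.2 m above the table, touching nothing.
- **Disagreements:** The top and side cameras differed by 1 to 6 mm in y on the stack and nest positions, so I used values in between. One early jog call was refused for a missing "turn" and moved nothing. No check failed.

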